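Clear the cabinet fittings back into their bins

ROBOT

A 7-joint arm with a two-finger parallel gripper is mounted at the origin on the work surface. World frame = base frame: x ahead of the robot, y to its left, z up, the work surface at z = 0. Lengths are in m, angles in rad, forces in N, time in s.
With the tool pointing down it reaches from about 0.425 to 0.975 m from the base axis. Payload 16.7 kg.
Tool frame: the origin (TCP) lies midway between the tips of the shut fingers; the grasp point (between the pads) lies 19 mm behind it; z points along the fingers, y is the line along which they close (so a half turn about z gives the same grasp; the last joint's range is limited). The gripper opens to 85 mm and grips with 20 to 120 N. Pads are 22 mm wide; open, the fingers measure 114 mm over their backs; the gripper's body (76 mm by 85 mm) begins 54 mm behind the grasp point. The pads swing forward as they close: fully open they stand 13 mm farther back than shut.
Start: joints at [-1.278, 0.426, 0.074, 1.606, -0.034, 1.111, -0.067], TCP at [0.289, 0.61, 0.231] pointing down, gripper open.
Joint ranges: [-2.85, 2.85], [-0.5, 2.14], [-1.23, 1.37], [0.21, 2.46], [-1.02, 4.16], [0.16, 2.05], [-2.73, 2.73]. Speed limits (rad/s): [1.89, 1.89, 2.39, 2.39, 3.01, 3.01, 3.01].

INTERFACE

Orientations are given as a rotation vector (axis times angle).
In Python, from rig import manip gives the robot as it stands. The module is installed in compiled form; this text tells all that it offers.
- The arm moves only by the tool drive_tool, never from a script. Its argument "plan" is a list of rows, each a list of 3 entries, a list of its own where there are three numbers: the opening, from 0 (shut) to 1 (fully open), then the shift along the tool's x, y, z in cm, then the turn, a rotation vector about the tool's x, y, z in rad. A call has 1 to 8 rows; each row shifts and turns the commanded pose from where the row before left it, along the tool's axes as they then stand; what a row does not reach is not made up. A row lasts 1/12 s, in which the tool goes at most 41.7 mm and 7.16 degrees, less where a joint would pass 70% of its speed; a pose out of reach is approached as far as the arm can. A call is refused whole if a number of a shift passes 4.17 or a number of a turn 0.125, either way. A call with a gripper value outside its range is refused whole. The fingers move at their own pace and stop on an object; "force" is the grip in N (left out, the last holds). Time passes only in rows, so rows that do not move let the fingers close. It gives the time, the measured TCP pose, the force, the opening and the grip force at its end, in the units of the state.
- manip.get_obs(): the state, without advancing time (a new reading comes with each control period).
- manip.grab_frame(name): name is "side" or "top" or "wrist"; returns a dict with "frame" (384x512x3 uint8, red, green, blue), "depth" (384x512 float32, m along the optical axis (not along the pixel's ray), 0 where there is no reading), "camera_matrix" (3x3 intrinsics, pixels), "distortion" ([k1, k2, p1, p2, k3] as OpenCV has them; the pictures are not rectified), "world_to_cam" (4x4, takes a point from world to camera coordinates). Camera axes: x right, y up, looking along -z (the intrinsics and any distortion apply to the point x, -y, -z); pixel columns grow to the right and rows downward; lengths in m; the calibration is good to about 2 mm. A picture is of the moment at which its call begins.
- manip.finish_job(): hands the job in; it is judged then, once.
Trained networks look in a picture, given as the dict that the camera call returned (one of the last four; its "shot" number tells which), for a name from the list of things; names that differ only in an ending like _2 or _b are one class to them, and where a whole thing is asked for, a point or a joint stands for the part that bears it (a point fixed in the world has none). Each returns a list of dicts, best first, with "p" (0 to 1); they miss things now and then, are a little off and sometimes report something else, mostly with a low value. They report only what shows in the picture. A call takes as long as a camera call. They do not tell look-alikes from the thing itself.
- manip.recognise(query, picture): "centre" ([x, y, z] in m, in the coordinates of the camera as it stood for that picture, good to about 4 mm: the middle of the surface that is visible of it).
- manip.place_of(query, picture): "centre" ([x, y, z] in m, in the coordinates of the camera as it stood for that picture, good to about 4 mm: a listed point, or the origin of a listed thing).
The state is a dict: "time_s": time; "joint_pos": joint angles; "qvel": joint speeds; "joint_efforts": joint torques, N m; "tcp_pos": TCP position; "eef_rot": TCP orientation; "wrist_force": force on the tool from outside, world axes, zero at the start; "moment": the same for the moment, N m; "width": opening from 0.0 (shut) to 1.0 (fully open); "grip_force": force on a finger pad.
Only numpy, scipy, OpenCV 4.12 (cv2) and the standard library are available. Lean on these libraries where they do the work, as an engineer would, in place of code of your own. Each camera call takes 0.05 s, during which the arm holds its last target. There are 200 camera calls.

TASK

Put the loose cabinet fittings on the bench back into the fittings tray: the round knob, the bow handle, the cabinet hinge and the levelling foot each go into the bin that already holds its kind, set down the way they stand or lie now, on the clear floor of the bin beside the stock. The square knob and the rubber door stop have no bin: leave them where they are.

Things in the scene. Friction and masses are not known exactly. Their poses are not given: they have to be found in the camera images.
- knob_centre (a point): Round turned beech drawer knob standing on its foot: head 36 mm diameter (widest 17 to 24 mm up), foot 24 mm, 30 mm high, about 22 g. Point: its centre, 15 mm up; z up its axis.
- handle_centre (a point): Steel bow handle standing on its two feet: flat bar 76 mm long, 14 mm wide, 8 mm thick, on two legs (16 mm wide, 12 mm long, 22 mm high, 64 mm apart), 28 mm high overall, about 70 g. Point: centre, 14 mm up (in the empty arch; the bar lies 6 to 14 mm above it); x along the bar, z up.
- hinge_centre (a point): Steel cabinet hinge lying flat, 77 mm long, 22 mm high, 85 g: round cup (35 mm, with 40 mm wide flange 10 to 12 mm up) at the -x end, straight arm 18 mm wide, 12 to 22 mm up, to the +x end, on a block as wide (11 to 37 mm to +x, 0 to 12 mm up). Point: centre, 11 mm up; x along the arm, away from the cup, z up. Grip the arm across y, 5 to 35 mm to +x.
- foot_centre (a point): Levelling foot standing upright: black base 40 mm diameter, 12 mm high, on it a hexagon 17 mm across and 5 mm high, then a bare threaded steel stud 10 mm diameter up to 58 mm; about 60 g, bottom-heavy. Point: centre, 29 mm up, in the stud; z up the stud.
- bin_knobs_spot (a point): Clear floor's centre in the knob bin, 12 mm above the bench; stock: two round knobs. One of four alike blue bins (116 x 104 mm), in any order, in one fixed plywood tray. y: along the bin's width, +x: towards its stock, z up. Clear floor: 33 mm to -x, 38 mm to +x, 49 mm to each side. Walls 3 mm thick, 42 mm above the floor (27 mm at the -x front).
- bin_handles_spot (a point): Clear floor's centre in the handle bin, 12 mm above the bench; stock: two bow handles lying across it. One of four alike blue bins (116 x 104 mm), in any order, in one fixed plywood tray. y: along the bin's width, +x: towards its stock, z up. Clear floor: 33 mm to -x, 40 mm to +x, 49 mm to each side. Walls 3 mm thick, 42 mm above the floor (27 mm at the -x front).
- bin_hinges_spot (a point): Clear floor's centre in the hinge bin, 12 mm above the bench; stock: one hinge lying across it. One of four alike blue bins (116 x 104 mm), in any order, in one fixed plywood tray. y: along the bin's width, +x: towards its stock, z up. Clear floor: 33 mm to -x, 34 mm to +x, 49 mm to each side. Walls 3 mm thick, 42 mm above the floor (27 mm at the -x front).
- bin_feet_spot (a point): Clear floor's centre in the levelling-foot bin, 12 mm above the bench; stock: two levelling feet, 58 mm high. One of four alike blue bins (116 x 104 mm), in any order, in one fixed plywood tray. y: along the bin's width, +x: towards its stock, z up. Clear floor: 33 mm to -x, 35 mm to +x, 49 mm to each side. Walls 3 mm thick, 42 mm above the floor (27 mm at the -x front).
- square_knob_centre (a point): Look-alike, stays: square beech knob, head 36 x 36 mm, 30 mm high, about 24 g. Point: centre, 15 mm up.
- door_stop_centre (a point): Look-alike, stays: black rubber door stop, a plain round dome 40 mm diameter, 26 mm high, a small washer on top and no stud, about 45 g. Point: centre, 13 mm up.
There are look-alikes about, which are no part of the job. What is shaped like the part that bears hinge_centre but pink is not meant. What is shaped like the part that bears handle_centre but yellow is not meant.

How it is judged:
By the outcome, as a careful person would: the job done as asked, in the order asked, and still so for the second after the job is handed in, with the robot touching nothing.
It also fails if it takes over 128 s, if anything falls off the work surface, if the arm or the gripper's body presses on something with over 40 N, if the wrist force passes 120 N, or if a joint passes its speed limit or range.

## Working session

There is one attempt and no reset: what is moved stays moved. The work goes in short steps, Python scripts to look and compute and a tool call to move; the robot and the scene stay as the last step left them, time stands still between calls to the robot, and variables do not carry over. Pictures are saved under pics/ and viewed, at most 14 in all, crops included, and the job is handed in when it is done.

Besides the shell and the picture viewer there is one more tool, called after ">>>" as a command line: name --argument value ..., lists and objects as JSON in quotes. drive_tool: Moves the arm, as the interface text tells. Its arguments: {"type":"object","properties":{"plan":{"type":"array"},"force":{"type":"number"}},"required":["plan"]}

```bash
mkdir -p pics; cat > h.py <<'E'
import numpy as np, cv2
from rig import manip
from scipy.spatial.transform import Rotation as R
def save(f,name): cv2.imwrite('pics/'+name,f['frame'][:,:,::-1])
def c2w(f,p):
    T=np.linalg.inv(np.array(f['world_to_cam'])); return (T@np.append(p,1))[:3]
def w2p(f,p):
    T=np.array(f['world_to_cam']); c=(T@np.append(p,1))[:3]
    q,_=cv2.projectPoints(np.array([[c[0],-c[1],-c[2]]]),np.zeros(3),np.zeros(3),np.array(f['camera_matrix'],float),np.array(f['distortion'],float))
    return q.ravel()
def cloud(f):
    d=np.array(f['depth']); h,w=d.shape
    u,v=np.meshgrid(np.arange(w),np.arange(h))
    n=cv2.undistortPoints(np.stack([u,v],-1).reshape(-1,1,2).astype(float),np.array(f['camera_matrix'],float),np.array(f['distortion'],float)).reshape(h,w,2)
    c=np.stack([n[...,0]*d,-n[...,1]*d,-d,np.ones_like(d)],-1)
    T=np.linalg.inv(np.array(f['world_to_cam'])); P=(c@T.T)[...,:3]; P[d==0]=np.nan
    return P
E
python3 - <<'E'
from h import *
o=manip.get_obs(); print({k:np.round(v,3) for k,v in o.items()})
for cam in ('top','side'):
    f=manip.grab_frame(cam); save(f,cam+'0.png')
    print(cam,np.round(f['world_to_cam'],2).tolist())
    for q in ['knob_centre','handle_centre','hinge_centre','foot_centre','bin_knobs_spot','bin_handles_spot','bin_hinges_spot','bin_feet_spot','square_knob_centre','door_stop_centre']:
        for r in manip.place_of(q,f)[:4]:
            w=c2w(f,r['centre']); print(q,round(r['p'],2),np.round(w,3),w2p(f,w).round())
E
```

```text
{'time_s': np.float64(0.0), 'joint_pos': array([-1.279,  0.427,  0.074,  1.607, -0.034,  1.111, -0.067]), 'qvel': array([ 0.   ,  0.001,  0.001, -0.002,  0.   ,  0.001,  0.   ]), 'joint_efforts': array([-2.0000e-03, -9.4981e+01,  3.7600e+00, -4.6352e+01,  1.9000e-02,
        1.0000e-02,  0.0000e+00]), 'tcp_pos': array([0.288, 0.61 , 0.231]), 'eef_rot': array([-6.880e-01, -3.065e+00,  2.000e-03]), 'wrist_force': array([-0.067,  0.02 , -0.225]), 'moment': array([-0.004, -0.004,  0.03 ]), 'grip_force': np.float64(0.0), 'width': np.float64(1.001)}
top [[-0.0, -1.0, -0.01, 0.02], [1.0, -0.0, 0.1, -0.51], [-0.1, -0.01, 1.0, -0.74], [0.0, 0.0, 0.0, 1.0]]
knob_centre 0.47 [0.589 0.309 0.017] [136. 161.]
handle_centre 0.73 [0.602 0.053 0.012] [251. 156.]
handle_centre 0.68 [0.691 0.122 0.014] [220. 117.]
handle_centre 0.24 [0.432 0.044 0.029] [254. 232.]
hinge_centre 0.95 [0.456 0.195 0.012] [186. 221.]
hinge_centre 0.81 [0.324 0.241 0.012] [164. 281.]
hinge_centre 0.18 [ 0.595 -0.282  0.015] [401. 158.]
foot_centre 0.66 [0.432 0.043 0.03 ] [255. 232.]
foot_centre 0.26 [0.608 0.188 0.018] [19
[... 491 characters left out ...]
180. 249.]
handle_centre 0.85 [0.694 0.118 0.013] [151. 220.]
handle_centre 0.53 [0.608 0.055 0.013] [200. 205.]
hinge_centre 0.81 [0.325 0.243 0.01 ] [335. 299.]
hinge_centre 0.61 [0.363 0.129 0.007] [314. 247.]
foot_centre 0.83 [0.434 0.045 0.031] [282. 205.]
bin_knobs_spot 0.97 [ 0.595 -0.285  0.016] [238. 130.]
bin_handles_spot 0.73 [0.468 0.316 0.018] [241. 323.]
bin_handles_spot 0.6 [ 0.479 -0.171  0.013] [272. 156.]
bin_hinges_spot 0.58 [ 0.599 -0.179  0.016] [228. 149.]
bin_hinges_spot 0.3 [ 0.481 -0.172  0.015] [272. 155.]
bin_feet_spot 0.76 [ 0.478 -0.276  0.017] [277. 135.]
square_knob_centre 0.85 [0.609 0.187 0.023] [179. 247.]
door_stop_centre 0.7 [0.47  0.31  0.015] [241. 321.]
```

View pics/top0.png

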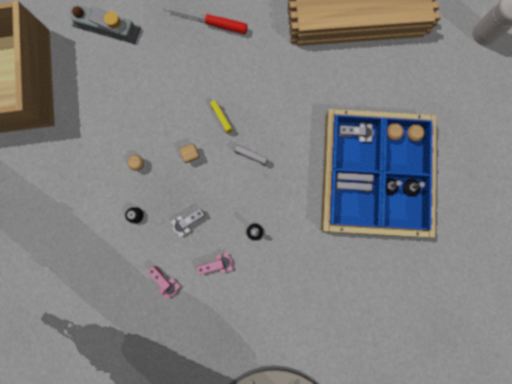

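View pics/side0.png

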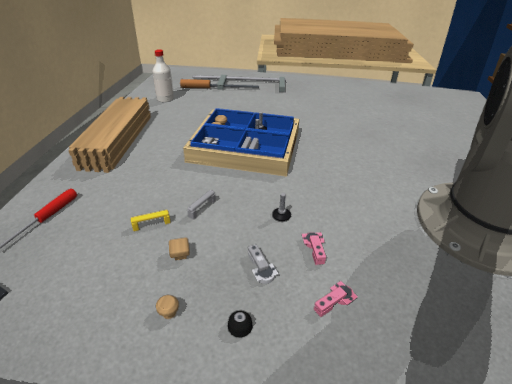

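The top view shows the grey hinge at (187,221), round knob (135,162), square knob (190,153), grey handle (250,155), foot (255,232) and door stop (134,215). The pink hinges and yellow handle are decoys. In the tray, the left bins are hinges at the top and handles at the bottom. The right bins are knobs at the top and feet at the bottom, and the stock sits on the +x side of each bin.

```bash
cat >> h.py <<'E'
def blob(P,c,r,z0,z1):
    m=(np.hypot(P[...,0]-c[0],P[...,1]-c[1])<r)&(P[...,2]>z0)&(P[...,2]<z1)
    q=P[m]
    if len(q)<4: return None
    (cx,cy),(w,h),a=cv2.minAreaRect((q[:,:2]*1000).astype(np.float32))
    if w<h: w,h,a=h,w,a+90
    return len(q),np.round([q[:,0].mean()*1000,q[:,1].mean()*1000,np.percentile(q[:,2],95)*1000],1),'rect',np.round([cx,cy,w,h,(a+90)%180-90],1)
def go(p,yaw,cur=None):
    """shift in tool axes (cm) after turning the tool about its z to world yaw (deg) of tool x; prints turn needed too"""
    o=manip.get_obs(); M=R.from_rotvec(o['eef_rot']).as_matrix()
    y0=np.degrees(np.arctan2(M[1,0],M[0,0]))
    d=(yaw-y0+180)%360-180
    N=np.array([[np.cos(np.radians(yaw)),np.sin(np.radians(yaw)),0],[np.sin(np.radians(yaw)),-np.cos(np.radians(yaw)),0],[0,0,-1.]]).reshape(3,3)
    err=R.from_matrix(M.T@N).as_rotvec()
    print('t',round(float(o['time_s']),1),'tcp',np.round(np.array(o['tcp_pos'])*1000,1),'yaw',round(y0,1),'turn rotvec',err.round(3),'then shift cm',(N.T@(np.array(p)-o['tcp_pos'])*100).round(2))
E
python3 - <<'E'
from h import *
for cam in ('top','side'):
    f=manip.grab_frame(cam); P=cloud(f); print(cam)
    z=P[...,2]; print('bench z',np.nanmedian(z[(P[...,0]>.5)&(P[...,0]<.7)&(P[...,1]>-.05)&(P[...,1]<.03)])*1000)
    print('knob',blob(P,(.589,.309),.04,.015,.05))
    print('handle',blob(P,(.604,.054),.06,.018,.05))
    print('hinge',blob(P,(.456,.195),.05,.017,.05), blob(P,(.456,.195),.06,.006,.05))
    print('foot',blob(P,(.433,.044),.03,.02,.08),blob(P,(.433,.044),.035,.006,.016))
    print('tray',blob(P,(.54,-.23),.25,.03,.09))
    for n,c in dict(kn=(.595,-.283),ha=(.48,-.17),hi=(.6,-.178),fe=(.478,-.273)).items():
        print(n,blob(P,(c[0]+.03,c[1]),.05,.02,.04 if n=='kn' else .043),'floor',blob(P,c,.03,.0,.018))
f=manip.grab_frame('top'); c=cv2.resize(f['frame'][95:250,310:450,::-1],None,fx=4,fy=4,interpolation=cv2.INTER_CUBIC)
cv2.imwrite('pics/tray.png',c)
go((.589,.309,.2),-90)
E
```

```text
top
bench z 0.16047591494183777
knob (216, array([583.8, 307. ,  31.7]), 'rect', array([584. , 308.2,  34.8,  33. , -87.9]))
handle (228, array([601.4,  51.8,  29.9]), 'rect', array([601.9,  52.3,  75.7,  15.1,  65.8]))
hinge (215, array([460.9, 181.2,  24.4]), 'rect', array([461.2, 181.4,  56.1,  18.2, -57.3])) (409, array([452.8, 193.6,  24. ]), 'rect', array([455.8, 190.1,  76.2,  39.6, -58.2]))
foot (21, array([431.9,  42.8,  60.2]), 'rect', array([4.311e+02, 4.280e+01, 8.300e+00, 8.300e+00, 4.000e-01])) (201, array([431.9,  42.8,  13.4]), 'rect', array([431.6,  43.4,  37.5,  37.2,  63.5]))
tray (6501, array([ 569. , -225.2,   55.2]), 'rect', array([ 559.8, -227.9,  268.4,  236.5,   -3.5]))
kn (212, array([ 650.4, -281.2,   39.7]), 'rect', array([ 650.1, -291.1,   91.1,   43.5,   81. ])) floor (550, array([ 594.8, -283. ,   14.3]), 'rect', array([ 594.7, -282.9,   59.5,   57.5,  -90. ]))
ha (476, array([ 538. , -170.5,   41.8]), 'rect', array([ 538.1, -164. ,   90.8,   42.6,  -85.8])) floor (580, array([ 479.8, -169.9,   14.1]), 'rect', array([ 479.3, -170. ,   59.1,   57.5,   90
[... 1121 characters left out ...]
,   39.6]), 'rect', array([ 642.8, -304.3,   78.1,   19.9,   41.4])) floor None
ha (144, array([ 536.4, -183.7,   42. ]), 'rect', array([ 534.1, -175.7,   98.5,   48.8,   78.3])) floor (17, array([ 477.6, -194.9,   13.8]), 'rect', array([ 476.7, -195.4,   29.7,    7.8,    2. ]))
hi (118, array([ 647.9, -197. ,   39.7]), 'rect', array([ 651.7, -198.6,   82.8,   37.4,   58.5])) floor (20, array([ 598.6, -202.2,   14.4]), 'rect', array([ 599.6, -201.8,   34.9,    9.9,   -9.4]))
fe (46, array([ 530.6, -295.2,   41. ]), 'rect', array([ 533.1, -265.6,   89.7,   44.7,  -84.6])) floor None
t 1.2 tcp [288.6 610.1 231.3] yaw 154.7 turn rotvec [-0.    -0.    -2.013] then shift cm [ 30.11 -30.04   3.13]
```

View pics/tray.png

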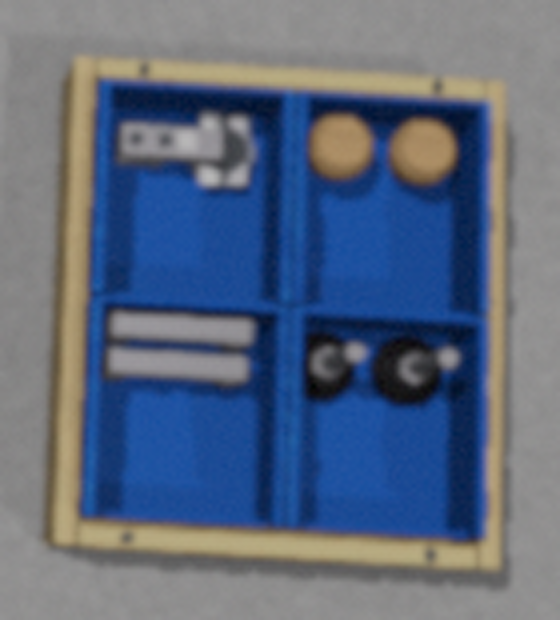

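The tray sits at about -3° yaw, centred near (560, -227) mm, and the network's spots agree with that. First I'm moving above the knob.

>>> drive_tool --plan '[[1,[0,0,0],[0,0,0.113]],[1,[0,0,0],[0,0,0.113]],[1,[0,0,0],[0,0,0.113]],[1,[0,0,0],[0,0,0.113]],[1,[0,0,0],[0,0,0.113]],[1,[0,0,0],[0,0,0.113]],[1,[0,0,0],[0,0,0.113]],[1,[0,0,0],[0,0,0.113]]]' --force 50

```text
time_s: 1.92
tcp_pos: [0.2886, 0.6102, 0.2314]
eef_rot: [-1.965, -2.451, -0.0]
wrist_force: [0.4, -1.0, -1.4]
width: 0.999
grip_force: 0.0
```

>>> drive_tool --plan '[[1,[0,0,0],[0,0,0.113]],[1,[0,0,0],[0,0,0.113]],[1,[-2.5,2.45,0.8],[0,0,0]],[1,[-2.5,2.45,0.8],[0,0,0]],[1,[-2.5,2.45,0.8],[0,0,0]],[1,[-2.5,2.45,0.8],[0,0,0]],[1,[-2.5,2.45,0.8],[0,0,0]],[1,[-2.5,2.45,0.8],[0,0,0]]]'

```text
time_s: 2.58
tcp_pos: [0.4364, 0.4588, 0.1831]
eef_rot: [-2.222, -2.22, -0.0]
wrist_force: [-0.1, 1.4, 0.2]
width: 0.999
grip_force: 0.0
```

>>> drive_tool --plan '[[1,[-2.5,2.45,0.8],[0,0,0]],[1,[-2.5,2.45,0.8],[0,0,0]],[1,[-2.5,2.45,0.8],[0,0,0]],[1,[-2.5,2.45,0.8],[0,0,0]],[1,[-2.5,2.45,0.8],[0,0,0]],[1,[-2.5,2.45,0.8],[0,0,0]],[1,[0,0,0],[0,0,0]],[1,[0,0,0],[0,0,0]]]'

```text
time_s: 3.25
tcp_pos: [0.5837, 0.3072, 0.1348]
eef_rot: [2.227, 2.215, -0.002]
wrist_force: [-0.1, 0.8, 0.3]
width: 1.0
grip_force: 0.0
```

```bash
cat > look.py <<'E'
from h import *; import sys
def look(c,r,z0,z1,name=None):
    f=manip.grab_frame('wrist'); P=cloud(f); print('wrist',blob(P,c,r,z0,z1))
    if name: save(f,name)
    return f,P
E
python3 - <<'E'
from look import *
f,P=look((.584,.308),.04,.015,.05,'w1.png'); T=np.linalg.inv(np.array(f['world_to_cam'])); print('cam',T[:3,3])
for r in manip.place_of('knob_centre',f)[:2]: print(r['p'],c2w(f,r['centre']))
go((.584,.308,.003),90); print(np.round(manip.get_obs()['joint_pos'],2))
E
```

```text
wrist (1022, array([585.2, 310.1,  32. ]), 'rect', array([585. , 308.5,  35. ,  34.6, -11.9]))
cam [0.58345322 0.37388079 0.2785393 ]
0.68 [0.58631299 0.31102747 0.0152626 ]
t 3.4 tcp [582.  310.3 135.2] yaw 89.9 turn rotvec [-0.    -0.    -0.001] then shift cm [-0.23  0.2  13.22]
[-0.85  0.52  0.37  1.74 -0.22  0.92 -0.4 ]
```

View pics/w1.png

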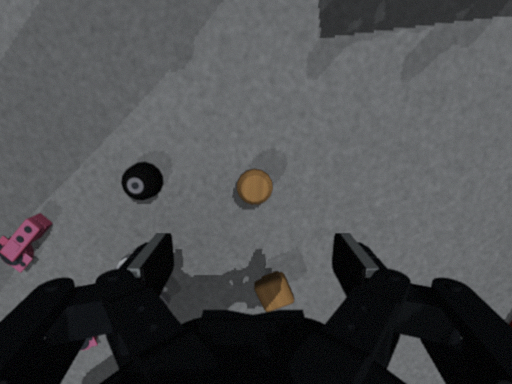

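The wrist view shows the round knob at (254,186), clear of the door stop and the square knob. It measures (585, 308.5) mm with its top near 31 mm, as it should. I'll descend and grip.

>>> drive_tool --plan '[[1,[-0.05,0.1,2.6],[0,0,0]],[1,[-0.05,0.1,2.6],[0,0,0]],[1,[0,0,2.6],[0,0,0]],[1,[0,0,2.6],[0,0,0]],[1,[0,0,1.6],[0,0,0]],[1,[0,0,1.1],[0,0,0]],[1,[0,0,0],[0,0,0]],[1,[0,0,0],[0,0,0]]]'

```text
time_s: 4.02
tcp_pos: [0.584, 0.3096, 0.0046]
eef_rot: [-2.221, -2.221, 0.0]
wrist_force: [-0.9, -0.6, 0.4]
width: 1.001
grip_force: 0.0
```

```bash
python3 -c "
from h import *
go((.585,.3085,.003),90)"
```

```text
t 4.0 tcp [584.  309.6   4.6] yaw 90.0 turn rotvec [-0. -0. -0.] then shift cm [-0.11  0.1   0.16]
```

>>> drive_tool --plan '[[0.2,[-0.1,0.1,0.1],[0,0,0]],[0.2,[0,0,0],[0,0,0]],[0.2,[0,0,0],[0,0,0]],[0.2,[0,0,0],[0,0,0]],[0.2,[0,0,0],[0,0,0]],[0.2,[0,0,0],[0,0,0]],[0.2,[0,0,0],[0,0,0]],[0.2,[0,0,0],[0,0,0]]]' --force 40

```text
time_s: 4.68
tcp_pos: [0.5857, 0.3081, 0.0043]
eef_rot: [2.223, 2.22, 0.002]
wrist_force: [-2.4, -0.8, 8.7]
width: 0.395
grip_force: 38.9
```

>>> drive_tool --plan '[[0.2,[0,0,0],[0,0,0]],[0.2,[0,0,0],[0,0,0]],[0.2,[0,0,-1],[0,0,0]],[0.2,[0,0,-2],[0,0,0]],[0.2,[0,0,-3],[0,0,0]],[0.2,[0,0,-4],[0,0,0]],[0.2,[0,0,-4],[0,0,0]],[0.2,[0,0,0],[0,0,0]]]'

```text
time_s: 5.35
tcp_pos: [0.5887, 0.309, 0.152]
eef_rot: [2.222, 2.218, 0.016]
wrist_force: [2.2, 0.7, -0.4]
width: 0.393
grip_force: 39.8
```

```bash
python3 -c "
from h import *
go((.5946,-.282,.145),-3)
f=manip.grab_frame('wrist');save(f,'w2.png')"
```

```text
t 5.3 tcp [588.7 309.  152. ] yaw 89.9 turn rotvec [ 0.002 -0.011  1.621] then shift cm [ 3.68 58.99  0.7 ]
```

View pics/w2.png

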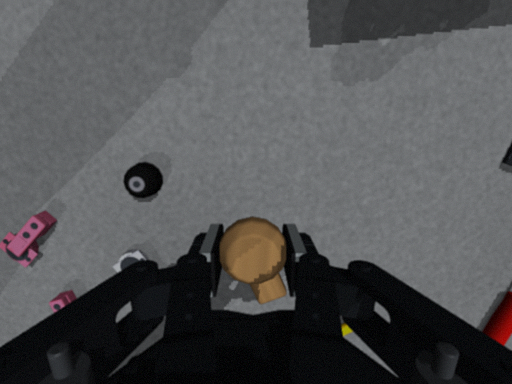

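The knob is held between the pads at (252,250). Next I turn the tool and carry it to the knob bin.

>>> drive_tool --plan '[[0.2,[0,0,0],[0,0,0.116]],[0.2,[0,0,0],[0,0,0.116]],[0.2,[0,0,0],[0,0,0.116]],[0.2,[0,0,0],[0,0,0.116]],[0.2,[0,0,0],[0,0,0.116]],[0.2,[0,0,0],[0,0,0.116]],[0.2,[0,0,0],[0,0,0.116]],[0.2,[0,0,0],[0,0,0.116]]]'

```text
time_s: 6.07
tcp_pos: [0.585, 0.3077, 0.1432]
eef_rot: [2.984, 0.982, -0.001]
wrist_force: [-0.0, 0.4, 0.1]
width: 0.391
grip_force: 39.8
```

>>> drive_tool --plan '[[0.2,[0,0,0],[0,0,0.116]],[0.2,[0,0,0],[0,0,0.116]],[0.2,[0,0,0],[0,0,0.116]],[0.2,[0,0,0],[0,0,0.116]],[0.2,[0,0,0],[0,0,0.116]],[0.2,[0,0,0],[0,0,0.116]],[0.2,[0.2,3.0,0],[0,0,0]],[0.2,[0.2,3.5,0],[0,0,0]]]'

```text
time_s: 6.73
tcp_pos: [0.5849, 0.2446, 0.1426]
eef_rot: [3.14, -0.079, -0.001]
wrist_force: [0.7, -1.3, 0.3]
width: 0.396
grip_force: 39.8
```

>>> drive_tool --plan '[[0.2,[0.2,3.5,0],[0,0,0]],[0.2,[0.2,3.5,0],[0,0,0]],[0.2,[0.2,3.5,0],[0,0,0]],[0.2,[0.2,3.5,0],[0,0,0]],[0.2,[0.2,3.5,0],[0,0,0]],[0.2,[0.2,3.5,0],[0,0,0]],[0.2,[0.2,3.5,0],[0,0,0]],[0.2,[0.2,3.5,0],[0,0,0]]]'

```text
time_s: 7.4
tcp_pos: [0.586, -0.0392, 0.1433]
eef_rot: [-3.14, 0.085, 0.001]
wrist_force: [0.6, -0.7, -0.0]
width: 0.393
grip_force: 39.8
```

>>> drive_tool --plan '[[0.2,[0.2,3.5,0],[0,0,0]],[0.2,[0.2,3.5,0],[0,0,0]],[0.2,[0.2,3.5,0],[0,0,0]],[0.2,[0.2,3.5,0],[0,0,0]],[0.2,[0.2,3.5,0],[0,0,0]],[0.2,[0.2,3.5,0],[0,0,0]],[0.2,[0,0,0],[0,0,0]],[0.2,[0,0,0],[0,0,0]]]'

```text
time_s: 8.07
tcp_pos: [0.586, -0.2507, 0.1433]
eef_rot: [3.14, -0.092, -0.001]
wrist_force: [1.4, 0.1, -1.1]
width: 0.397
grip_force: 39.9
```

```bash
python3 -c "
from h import *
go((.5946,-.282,.018),-3)
f=manip.grab_frame('wrist');save(f,'w3.png')
P=cloud(f)
print('knob held',blob(P,(.5946,-.282),.035,.12,.25))
for n in ['knobs','handles','hinges','feet']:
    for r in manip.place_of('bin_%s_spot'%n,f)[:2]: print(n,r['p'],c2w(f,r['centre']).round(4))
print(np.round(manip.get_obs()['joint_pos'],2))
"
```

```text
t 8.1 tcp [ 586.  -250.7  143.3] yaw -3.3 turn rotvec [ 0.001  0.    -0.006] then shift cm [ 1.02  3.08 12.53]
knob held (27174, array([ 593.3, -280.5,  243.6]), 'rect', array([ 587.9, -281.7,   69.6,   35.9,   89.1]))
knobs 0.81 [ 0.5925 -0.2865  0.0166]
hinges 0.61 [ 0.6002 -0.1791  0.0109]
feet 0.67 [ 0.4723 -0.2765  0.0123]
[-0.26  0.57  0.78  1.81 -0.48  0.96 -0.9 ]
```

View pics/w3.png

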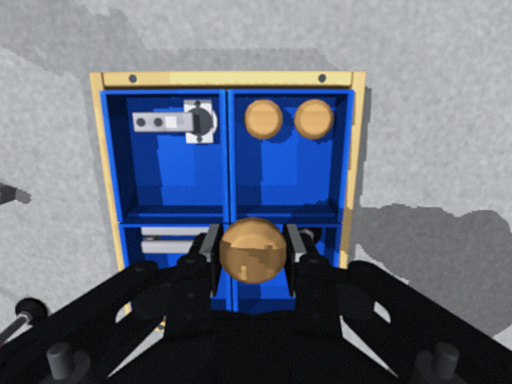

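The wrist view shows the tray head-on, with the knob stock at (264,118) and (314,118). I'll get the dividers exactly from this cloud.

```bash
python3 -c "
from h import *
f=manip.grab_frame('wrist');P=cloud(f).reshape(-1,3)
T=np.array(f['frame']).reshape(-1,3).astype(int)
blue=(T[:,2]>T[:,0]+40)
m=blue&(P[:,2]>.047)&(P[:,2]<.062)&(P[:,0]>.4)
q=P[m]
for yaw in (-2,-2.5,-3,-3.5,-4):
    a=np.radians(yaw);u=np.array([np.cos(a),np.sin(a)]);v=np.array([-u[1],u[0]])
    h,e=np.histogram(q[:,:2]@v*1000,bins=np.arange(-380,-60,2))
    hx,ex=np.histogram(q[:,:2]@u*1000,bins=np.arange(400,760,2))
    print(yaw,[(int(e[i]),int(h[i])) for i in np.argsort(-h)[:8]],[(int(ex[i]),int(hx[i])) for i in np.argsort(-hx)[:8]])
"
```

```text
-2 [(-110, 490), (-312, 415), (-108, 374), (-314, 361), (-214, 334), (-208, 323), (-210, 316), (-206, 291)] [(682, 488), (680, 365), (566, 342), (564, 336), (684, 275), (568, 217), (678, 149), (562, 107)]
-2.5 [(-104, 486), (-106, 417), (-306, 404), (-308, 395), (-202, 377), (-102, 347), (-208, 333), (-210, 332)] [(684, 600), (568, 476), (682, 436), (566, 376), (686, 192), (564, 101), (674, 78), (678, 76)]
-3 [(-100, 532), (-98, 474), (-302, 415), (-304, 380), (-196, 375), (-198, 366), (-204, 358), (-206, 289)] [(686, 603), (684, 537), (570, 525), (568, 350), (566, 107), (664, 78), (668, 76), (680, 76)]
-3.5 [(-94, 528), (-296, 465), (-92, 405), (-298, 394), (-200, 389), (-192, 365), (-198, 361), (-190, 358)] [(686, 631), (688, 571), (570, 490), (572, 336), (568, 152), (644, 74), (638, 73), (680, 73)]
-4 [(-88, 499), (-292, 396), (-90, 376), (-290, 369), (-188, 369), (-86, 365), (-186, 357), (-194, 342)] [(688, 602), (572, 519), (690, 462), (574, 261), (570, 184), (686, 169), (666, 73), (644, 73)]
```

>>> drive_tool --plan '[[0.2,[0.45,1.7,0],[0,0,0]],[0.2,[0.45,1.7,0],[0,0,0]],[0.2,[0,0,2],[0,0,0]],[0.2,[0,0,3],[0,0,0]],[0.2,[0,0,3],[0,0,0]],[0.2,[0,0,2.5],[0,0,0]],[0.2,[0,0,1.2],[0,0,0]],[0.2,[0,0,0],[0,0,0]]]'

```text
time_s: 9.03
tcp_pos: [0.5932, -0.2812, 0.0239]
eef_rot: [-3.139, 0.084, 0.006]
wrist_force: [-0.7, -0.2, 0.1]
width: 0.391
grip_force: 39.9
```

```bash
python3 -c "
from h import *
go((.5933,-.2854,.018),-3)"
```

```text
t 9.0 tcp [ 593.2 -281.2   23.9] yaw -3.1 turn rotvec [-0.001  0.004 -0.001] then shift cm [0.03 0.42 0.59]
```

>>> drive_tool --plan '[[0.2,[0,0.3,0.3],[0,0,0]],[0.2,[0,0,0.2],[0,0,0]],[0.2,[0,0,0],[0,0,0]],[0.2,[0,0,0],[0,0,0]]]'

```text
time_s: 9.37
tcp_pos: [0.5947, -0.2858, 0.0224]
eef_rot: [3.14, -0.085, 0.002]
wrist_force: [-0.2, -0.5, 0.1]
width: 0.397
grip_force: 39.9
```

```bash
python3 -c "
from h import *
go((.5933,-.2854,.018),-3);print(manip.get_obs()['wrist_force'])"
```

```text
t 9.4 tcp [ 594.7 -285.8   22.4] yaw -3.1 turn rotvec [ 0.    -0.001 -0.002] then shift cm [-0.14 -0.03  0.44]
[-0.19060021 -0.53262948  0.05362625]
```

>>> drive_tool --plan '[[0.2,[-0.1,0,0.2],[0,0,0]],[0.2,[0,0,0.2],[0,0,0]],[0.2,[0,0,0],[0,0,0]],[0.2,[0,0,0],[0,0,0]]]'

```text
time_s: 9.7
tcp_pos: [0.5931, -0.2854, 0.0173]
eef_rot: [-3.14, 0.085, 0.0]
wrist_force: [0.6, -0.4, -0.0]
width: 0.394
grip_force: 39.9
```

>>> drive_tool --plan '[[0.2,[0,0,0],[0,0,0]]]'

```text
time_s: 9.78
tcp_pos: [0.5931, -0.2855, 0.0174]
eef_rot: [3.14, -0.085, -0.0]
wrist_force: [0.3, -0.2, -0.1]
width: 0.395
grip_force: 39.9
```

>>> drive_tool --plan '[[0.2,[0,0,0.1],[0,0,0]],[0.2,[0,0,0],[0,0,0]],[0.62,[0,0,0],[0,0,0]],[0.62,[0,0,0],[0,0,0]],[0.62,[0,0,0],[0,0,0]],[0.62,[0,0,-1],[0,0,0]],[0.62,[0,0,-2],[0,0,0]],[0.62,[0,0,-3.5],[0,0,0]]]'

```text
time_s: 10.45
tcp_pos: [0.5915, -0.2847, 0.08]
eef_rot: [-3.139, 0.085, 0.007]
wrist_force: [0.5, 0.1, 0.5]
width: 0.623
grip_force: 0.0
```

>>> drive_tool --plan '[[0.62,[0,0,-4],[0,0,0]],[0.62,[0,0,-4],[0,0,0]],[0.62,[0,0,0],[0,0,0]],[0.62,[0,0,0],[0,0,0]]]'

```text
time_s: 10.78
tcp_pos: [0.5942, -0.2861, 0.1645]
eef_rot: [3.14, -0.085, 0.007]
wrist_force: [0.3, 0.1, -1.1]
width: 0.621
grip_force: 0.0
```

```bash
python3 -c "
from h import *
f=manip.grab_frame('wrist');save(f,'w4.png');P=cloud(f)
print('knob',blob(P,(.5933,-.2854),.03,.028,.06))
go((.602,.0525,.13),65)"
```

```text
knob (894, array([ 595.4, -286.3,   44. ]), 'rect', array([ 594.2, -286.3,   34.5,   34.3,   30.2]))
t 10.8 tcp [ 593.5 -285.4  162.6] yaw -3.1 turn rotvec [ 1.000e-03 -2.000e-03 -1.188e+00] then shift cm [ 30.98 -13.51   3.26]
```

View pics/w4.png

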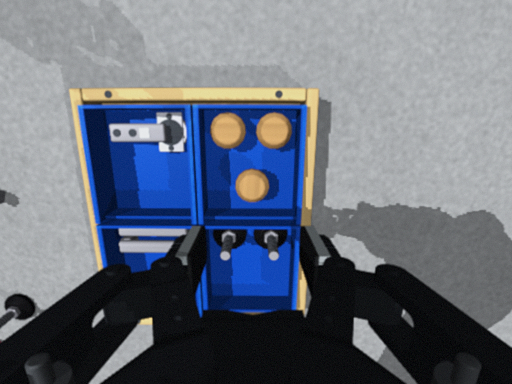

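The knob is standing in its bin at (251,185), with its top at 44 mm. The handle is next.

>>> drive_tool --plan '[[1,[0,0,0],[0,0,-0.119]],[1,[0,0,0],[0,0,-0.119]],[1,[0,0,0],[0,0,-0.119]],[1,[0,0,0],[0,0,-0.119]],[1,[0,0,0],[0,0,-0.119]],[1,[0,0,0],[0,0,-0.119]],[1,[0,0,0],[0,0,-0.119]],[1,[0,0,0],[0,0,-0.119]]]'

```text
time_s: 11.5
tcp_pos: [0.5924, -0.2851, 0.1602]
eef_rot: [-2.825, -1.371, 0.002]
wrist_force: [0.3, -0.9, -0.3]
width: 0.999
grip_force: 0.0
```

>>> drive_tool --plan '[[1,[0,0,0],[0,0,-0.119]],[1,[0,0,0],[0,0,-0.119]],[1,[3.1,-1.35,0],[0,0,0]],[1,[3.1,-1.35,0],[0,0,0]],[1,[3.1,-1.35,0],[0,0,0]],[1,[3.1,-1.35,0],[0,0,0]],[1,[3.1,-1.35,0.3],[0,0,0]],[1,[3.1,-1.35,0.6],[0,0,0]]]'

```text
time_s: 12.17
tcp_pos: [0.5975, -0.0811, 0.1518]
eef_rot: [-2.648, -1.689, 0.001]
wrist_force: [0.4, 0.7, 0.3]
width: 1.004
grip_force: 0.0
```

>>> drive_tool --plan '[[1,[3.1,-1.35,0.6],[0,0,0]],[1,[3.1,-1.35,0.6],[0,0,0]],[1,[3.1,-1.35,0.6],[0,0,0]],[1,[3.1,-1.35,0.6],[0,0,0]],[1,[0,0,0],[0,0,0]],[1,[0,0,0],[0,0,0]],[1,[0,0,0],[0,0,0]]]'

```text
time_s: 12.75
tcp_pos: [0.6007, 0.0522, 0.1276]
eef_rot: [-2.648, -1.69, 0.003]
wrist_force: [-0.0, -1.1, 0.5]
width: 1.002
grip_force: 0.0
```

```bash
python3 -c "
from look import *
f,P=look((.602,.0525),.055,.018,.05)
b=blob(P,(.602,.0525),.055,.018,.05)[3]
go((b[0]/1000,b[1]/1000,.005),b[4])"
```

```text
wrist (1198, array([604.2,  54.1,  30. ]), 'rect', array([603.2,  51.8,  75.7,  15.9,  66.1]))
t 12.8 tcp [600.9  51.4 127.9] yaw 65.0 turn rotvec [-0.001  0.001 -0.019] then shift cm [ 0.13  0.19 12.29]
```

>>> drive_tool --plan '[[1,[0.1,0.2,2.5],[0,0,-0.015]],[1,[0,0,2.6],[0,0,0]],[1,[0,0,2.6],[0,0,0]],[1,[0,0,2.6],[0,0,0]],[1,[0,0,1.3],[0,0,0]],[1,[0,0,0.7],[0,0,0]],[1,[0,0,0],[0,0,0]],[1,[0,0,0],[0,0,0]]]'

```text
time_s: 13.47
tcp_pos: [0.6041, 0.0521, 0.0061]
eef_rot: [2.636, 1.708, 0.001]
wrist_force: [0.3, -0.2, -0.0]
width: 1.0
grip_force: 0.0
```

>>> drive_tool --plan '[[0,[0,0,0],[0,0,0]],[0,[0,0,0],[0,0,0]],[0,[0,0,0],[0,0,0]],[0,[0,0,0],[0,0,0]],[0,[0,0,0],[0,0,0]],[0,[0,0,0],[0,0,0]],[0,[0,0,0],[0,0,0]],[0,[0,0,0],[0,0,0]]]' --force 50

```text
time_s: 14.13
tcp_pos: [0.6037, 0.0527, 0.0057]
eef_rot: [-2.636, -1.709, -0.0]
wrist_force: [-2.4, 0.7, 7.0]
width: 0.154
grip_force: 48.7
```

>>> drive_tool --plan '[[0,[0,0,0],[0,0,0]],[0,[0,0,0],[0,0,0]],[0,[0,0,0],[0,0,0]],[0,[0,0,0],[0,0,0]]]'

```text
time_s: 14.47
tcp_pos: [0.6037, 0.0527, 0.0057]
eef_rot: [-2.636, -1.71, -0.0]
wrist_force: [-1.8, 0.1, 7.0]
width: 0.152
grip_force: 48.7
```

>>> drive_tool --plan '[[0,[0,0,-1],[0,0,0]],[0,[0,0,-2],[0,0,0]],[0,[0,0,-3],[0,0,0]],[0,[0,0,-4],[0,0,0]],[0,[0,0,-3.5],[0,0,0]],[0,[0,0,0],[0,0,-0.12]],[0,[0,0,0],[0,0,-0.12]],[0,[0,0,0],[0,0,-0.12]]]'

```text
time_s: 15.13
tcp_pos: [0.6038, 0.0528, 0.1418]
eef_rot: [2.28, 2.16, 0.002]
wrist_force: [-0.0, 0.7, -0.8]
width: 0.156
grip_force: 48.9
```

>>> drive_tool --plan '[[0,[0,0,0],[0,0,0]],[0,[0,0,0],[0,0,0]]]'

```text
time_s: 15.3
tcp_pos: [0.6036, 0.0524, 0.1408]
eef_rot: [-2.292, -2.149, -0.0]
wrist_force: [0.8, -0.6, -0.6]
width: 0.149
grip_force: 48.9
```

```bash
python3 -c "
from look import *
go((.4826,-.1735,.14),86.8)
f,P=look((.604,.053),.06,.142,.168,'w5.png')"
```

```text
t 15.3 tcp [603.6  52.4 140.8] yaw 86.3 turn rotvec [ 0.    -0.    -0.008] then shift cm [-23.23 -10.82   0.08]
wrist (4646, array([603.5,  58.8, 165.3]), 'rect', array([604.7,  52.5,  74.9,  38.8, -77.8]))
```

View pics/w5.png

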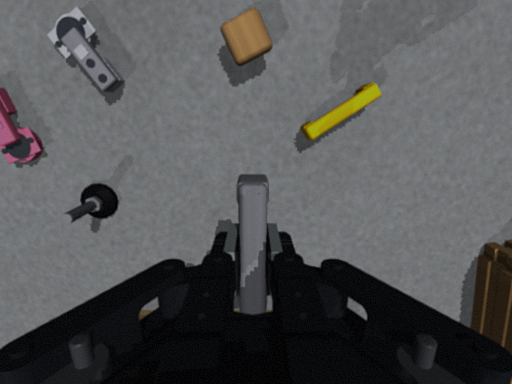

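The handle is held level along the tool's x axis, spanning (252,178) to (252,312). I'll carry it to its bin.

>>> drive_tool --plan '[[0,[-1.5,-0.7,0],[0,0,-0.008]],[0,[-2.9,-1.35,0],[0,0,0]],[0,[-2.9,-1.35,0],[0,0,0]],[0,[-2.9,-1.35,0],[0,0,0]],[0,[-2.9,-1.35,0],[0,0,0]],[0,[-2.9,-1.35,0],[0,0,0]],[0,[-2.9,-1.35,0],[0,0,0]],[0,[-2.9,-1.35,0],[0,0,0]]]'

```text
time_s: 16.02
tcp_pos: [0.4898, -0.1609, 0.1404]
eef_rot: [-2.283, -2.158, 0.0]
wrist_force: [0.5, -0.9, -1.0]
width: 0.15
grip_force: 48.9
```

>>> drive_tool --plan '[[0,[-1.4,-0.7,0],[0,0,0]],[0,[0,0,0],[0,0,0]],[0,[0,0,2],[0,0,0]],[0,[0,0,3],[0,0,0]],[0,[0,0,0],[0,0,0]],[0,[0,0,0],[0,0,0]],[0,[0,0,0],[0,0,0]]]'

```text
time_s: 16.6
tcp_pos: [0.4834, -0.1734, 0.0912]
eef_rot: [2.28, 2.161, -0.0]
wrist_force: [-0.2, 0.2, 0.2]
width: 0.155
grip_force: 49.0
```

```bash
python3 -c "
from look import *
go((.4826,-.1735,.0185),86.8)
f=manip.grab_frame('wrist');P=cloud(f).reshape(-1,3)
T=np.array(f['frame']).reshape(-1,3).astype(int)
q=P[(T[:,2]>T[:,0]+40)&(P[:,2]>.03)&(P[:,2]<.062)&(P[:,0]>.4)]
a=np.radians(-3.2);u=np.array([np.cos(a),np.sin(a)]);v=np.array([-u[1],u[0]])
for w,r in ((v,(-330,-60)),(u,(420,600))):
    h,e=np.histogram(q[:,:2]@w*1000,bins=np.arange(*r,2)); print([(int(e[i]),int(h[i])) for i in np.argsort(-h)[:8]])
t=np.array(manip.get_obs()['tcp_pos'])[:2]*1000; print(t@u,t@v)
"
```

```text
t 16.6 tcp [ 483.4 -173.4   91.2] yaw 86.9 turn rotvec [-0.     0.     0.003] then shift cm [-0.02 -0.08  7.27]
[(-194, 1959), (-94, 1179), (-96, 938), (-98, 500), (-200, 445), (-192, 433), (-196, 351), (-92, 268)]
[(568, 1064), (456, 360), (566, 223), (458, 196), (570, 158), (454, 137), (596, 99), (594, 91)]
492.6949602379827 -146.10013692016614
```

>>> drive_tool --plan '[[0,[0.1,-0.1,2.5],[0,0,0]],[0,[0,0,2],[0,0,0]],[0,[0,0,1.5],[0,0,0]],[0,[0,0,0.7],[0,0,0]],[0,[0,0,0.4],[0,0,0]],[0,[0,0,0],[0,0,0]],[0,[0,0,0],[0,0,0]]]'

```text
time_s: 17.23
tcp_pos: [0.4827, -0.1725, 0.0202]
eef_rot: [2.278, 2.162, 0.001]
wrist_force: [0.4, -0.7, -1.0]
width: 0.149
grip_force: 49.0
```

```bash
python3 -c "
from h import *
go((.4826,-.1725,.0185),86.8);print(manip.get_obs()['wrist_force'])"
```

```text
t 17.2 tcp [ 482.7 -172.5   20.2] yaw 87.0 turn rotvec [0.001 0.    0.004] then shift cm [-0.   -0.01  0.17]
[ 0.41919948 -0.67001461 -0.95253865]
```

Lowering 0.2 cm more, then a narrow release (0.35 is about 30 mm) and lifting.

>>> drive_tool --plan '[[0,[0,0,0.1],[0,0,0]],[0,[0,0,0.1],[0,0,0]],[0,[0,0,0],[0,0,0]],[0.33,[0,0,0],[0,0,0]],[0.33,[0,0,0],[0,0,0]],[0.33,[0,0,0],[0,0,0]],[0.33,[0,0,-0.8],[0,0,0]],[0.33,[0,0,-2],[0,0,0]]]'

```text
time_s: 17.9
tcp_pos: [0.4808, -0.1721, 0.0444]
eef_rot: [-2.277, -2.161, 0.004]
wrist_force: [-0.0, 0.8, 0.2]
width: 0.328
grip_force: 0.0
```

>>> drive_tool --plan '[[0.33,[0,0,-4],[0,0,0]],[0.33,[0,0,-4],[0,0,0]],[0.33,[0,0,-2],[0,0,0]],[0.33,[0,0,0],[0,0,0]],[0.33,[0,0,0],[0,0,0]]]'

```text
time_s: 18.32
tcp_pos: [0.4828, -0.1723, 0.147]
eef_rot: [2.277, 2.162, 0.004]
wrist_force: [-0.1, 0.4, -1.3]
width: 0.332
grip_force: 0.0
```

```bash
python3 -c "
from h import *
f=manip.grab_frame('wrist');P=cloud(f)
print('handle',blob(P,(.4826,-.1725),.045,.036,.045))
t=np.array([.460,.185])+.020*np.array([np.cos(np.radians(-58)),np.sin(np.radians(-58))]); print(t)
go((t[0],t[1],.14),122)"
```

```text
handle (1508, array([ 478.2, -171.4,   42.9]), 'rect', array([ 482.9, -172.9,   88.9,   74.6,   -5.2]))
[0.47059839 0.16803904]
t 18.4 tcp [ 482.1 -172.1  145.7] yaw 87.0 turn rotvec [ 0.001  0.    -0.61 ] then shift cm [29.46 17.05  0.57]
```

The handle is standing in its bin. On to the hinge.

>>> drive_tool --plan '[[1,[0,0,0],[0,0,-0.122]],[1,[0,0,0],[0,0,-0.122]],[1,[0,0,0],[0,0,-0.122]],[1,[0,0,0],[0,0,-0.122]],[1,[0,0,0],[0,0,-0.122]],[1,[1.5,0.85,0],[0,0,0]],[1,[3.1,1.8,0],[0,0,0]],[1,[3.1,1.8,0],[0,0,0]]]'

```text
time_s: 19.03
tcp_pos: [0.4779, -0.0835, 0.1441]
eef_rot: [-1.527, -2.743, 0.002]
wrist_force: [1.1, 0.5, 0.2]
width: 0.998
grip_force: 0.0
```

>>> drive_tool --plan '[[1,[3.1,1.8,0],[0,0,0]],[1,[3.1,1.8,0],[0,0,0]],[1,[3.1,1.8,0],[0,0,0]],[1,[3.1,1.8,0],[0,0,0]],[1,[3.1,1.8,0],[0,0,0]],[1,[3.1,1.8,0.3],[0,0,0]],[1,[3.1,1.8,0.3],[0,0,0]],[1,[0,0,0],[0,0,0]]]'

```text
time_s: 19.7
tcp_pos: [0.4695, 0.1739, 0.1377]
eef_rot: [-1.513, -2.751, 0.001]
wrist_force: [-0.4, 0.2, -0.1]
width: 0.998
grip_force: 0.0
```

>>> drive_tool --plan '[[1,[0,0,0],[0,0,0]],[1,[0,0,0],[0,0,0]]]'

```text
time_s: 19.87
tcp_pos: [0.4704, 0.1667, 0.1383]
eef_rot: [-1.523, -2.746, 0.003]
wrist_force: [-0.5, -0.4, -0.2]
width: 0.999
grip_force: 0.0
```

```bash
python3 -c "
from look import *
f,P=look((.457,.190),.045,.017,.05,'w6.png')
print(blob(P,(.457,.190),.06,.006,.05))
go((.467,.173,.0035),122)"
```

```text
wrist (1011, array([460.8, 182. ,  24.6]), 'rect', array([461.1, 181. ,  55.3,  17.5, -57.5]))
(1982, array([452.2, 195.5,  24.3]), 'rect', array([455.8, 189.7,  75.7,  39.8, -57.2]))
t 19.9 tcp [470.7 166.2 138.5] yaw 121.9 turn rotvec [-0.002  0.    -0.002] then shift cm [ 0.77  0.05 13.5 ]
```

View pics/w6.png

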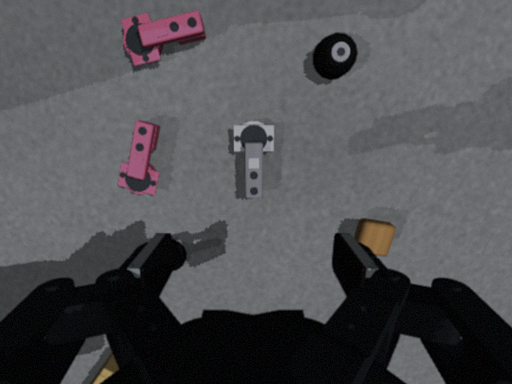

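The grey hinge spans (254,125) to (254,198), in line with the tool. A pink one lies off to the left at (140,155), so I'll descend with the fingers only partly open.

>>> drive_tool --plan '[[0.55,[0.4,0.05,2],[0,0,0]],[0.55,[0.3,0,2.6],[0,0,0]],[0.55,[0,0,2.6],[0,0,0]],[0.55,[0,0,2.6],[0,0,0]],[0.55,[0,0,2],[0,0,0]],[0.55,[0,0,1.2],[0,0,0]],[0.55,[0,0,0.4],[0,0,0]],[0.55,[0,0,0],[0,0,0]]]'

```text
time_s: 20.58
tcp_pos: [0.4674, 0.1721, 0.0045]
eef_rot: [-1.526, -2.745, 0.003]
wrist_force: [-0.2, -0.2, 0.4]
width: 0.551
grip_force: 0.0
```

```bash
python3 -c "
from h import *
go((.4666,.1731,.0035),122.4);print(manip.get_obs()['wrist_force'])"
```

```text
t 20.6 tcp [467.4 172.1   4.5] yaw 121.9 turn rotvec [-0.002  0.    -0.009] then shift cm [ 0.12 -0.01  0.1 ]
[-0.15575195 -0.22028193  0.43849544]
```

>>> drive_tool --plan '[[0,[0.1,0,0.1],[0,0,-0.008]],[0,[0,0,0],[0,0,0]],[0,[0,0,0],[0,0,0]],[0,[0,0,0],[0,0,0]],[0,[0,0,0],[0,0,0]],[0,[0,0,0],[0,0,0]],[0,[0,0,0],[0,0,0]],[0,[0,0,0],[0,0,0]]]' --force 70

```text
time_s: 21.25
tcp_pos: [0.4679, 0.1745, 0.0054]
eef_rot: [1.513, 2.752, 0.002]
wrist_force: [-0.4, -0.9, 6.3]
width: 0.191
grip_force: 68.8
```

>>> drive_tool --plan '[[0,[0,0,0],[0,0,0]],[0,[0,0,0],[0,0,0]],[0,[0,0,-1],[0,0,0]],[0,[0,0,-2],[0,0,0]],[0,[0,0,-3],[0,0,0]],[0,[0,0,-4],[0,0,0]],[0,[0,0,-3.5],[0,0,0]],[0,[0,0,0],[0,0,0]]]'

```text
time_s: 21.92
tcp_pos: [0.4702, 0.1756, 0.1466]
eef_rot: [1.511, 2.749, 0.013]
wrist_force: [2.5, 1.1, -0.2]
width: 0.188
grip_force: 68.5
```

>>> drive_tool --plan '[[0,[0,0,0],[0,0,0.12]],[0,[0,0,0],[0,0,0.12]],[0,[0,0,0],[0,0,0.12]],[0,[0,0,0],[0,0,0.12]],[0,[0,0,0],[0,0,0.12]],[0,[0,0,0],[0,0,0]],[0,[0,0,0],[0,0,0]]]'

```text
time_s: 22.5
tcp_pos: [0.4673, 0.1746, 0.1401]
eef_rot: [2.254, 2.188, 0.001]
wrist_force: [-0.0, -1.0, -0.7]
width: 0.191
grip_force: 68.5
```

```bash
python3 -c "
from h import *
f=manip.grab_frame('wrist');save(f,'w7.png');P=cloud(f)
print(blob(P,(.467,.19),.05,.14,.17),blob(P,(.467,.215),.03,.14,.17))
go((.5989,-.1996,.14),86.8)"
```

```text
(7906, array([467.3, 199.4, 163.4]), 'rect', array([467.1, 193.4,  76. ,  43.6,  89.7])) (5282, array([467.6, 211.2, 158.6]), 'rect', array([467.5, 208.2,  46.3,  40.1,  88.7]))
t 22.6 tcp [467.3 174.6 140. ] yaw 88.3 turn rotvec [ 0.001 -0.001  0.027] then shift cm [-36.63  15.23  -0.  ]
```

View pics/w7.png

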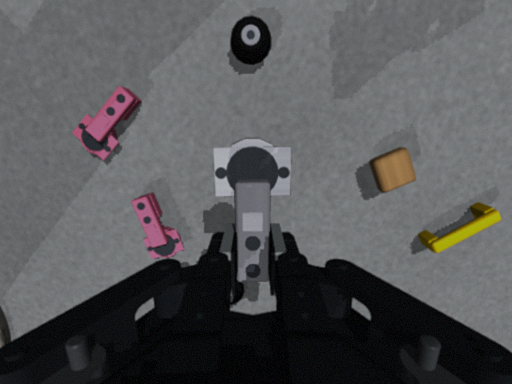

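The hinge is held level, with its cup at (252,170). I'll carry it to its bin.

>>> drive_tool --plan '[[0,[-1.6,0.7,0],[0,0,0.027]],[0,[-3.3,1.38,0],[0,0,0]],[0,[-3.3,1.38,0],[0,0,0]],[0,[-3.3,1.38,0],[0,0,0]],[0,[-3.3,1.38,0],[0,0,0]],[0,[-3.3,1.38,0],[0,0,0]],[0,[-3.3,1.38,0],[0,0,0]],[0,[-3.3,1.38,0],[0,0,0]]]'

```text
time_s: 23.22
tcp_pos: [0.5563, -0.0806, 0.1396]
eef_rot: [2.285, 2.156, 0.0]
wrist_force: [1.0, 0.7, -0.8]
width: 0.191
grip_force: 68.5
```

>>> drive_tool --plan '[[0,[-3.3,1.38,0],[0,0,0]],[0,[-3.3,1.38,0],[0,0,0]],[0,[-3.3,1.38,0],[0,0,0]],[0,[-1.8,0.68,0],[0,0,0]],[0,[0,0,0],[0,0,0]],[0,[0,0,2],[0,0,0]],[0,[0,0,2.8],[0,0,0]],[0,[0,0,0],[0,0,0]]]'

```text
time_s: 23.88
tcp_pos: [0.5945, -0.1974, 0.0873]
eef_rot: [-2.282, -2.152, 0.005]
wrist_force: [-1.9, 0.7, -1.9]
width: 0.189
grip_force: 68.5
```

>>> drive_tool --plan '[[0,[0,0,0],[0,0,0]],[0,[0,0,0],[0,0,0]]]'

```text
time_s: 24.05
tcp_pos: [0.5973, -0.1983, 0.0924]
eef_rot: [2.287, 2.153, 0.0]
wrist_force: [-0.3, 0.0, -0.3]
width: 0.188
grip_force: 68.6
```

```bash
python3 -c "
from h import *
go((.5985,-.1975,.0185),86.8)
f=manip.grab_frame('wrist');P=cloud(f).reshape(-1,3); save(f,'w8.png')
T=np.array(f['frame']).reshape(-1,3).astype(int)
q=P[(T[:,2]>T[:,0]+40)&(P[:,2]>.03)&(P[:,2]<.062)&(P[:,0]>.4)]
a=np.radians(-3.2);u=np.array([np.cos(a),np.sin(a)]);v=np.array([-u[1],u[0]])
for w,r in ((v,(-330,-60)),(u,(500,720))):
    h,e=np.histogram(q[:,:2]@w*1000,bins=np.arange(*r,2)); print([(int(e[i]),int(h[i])) for i in np.argsort(-h)[:8]])
t=np.array(manip.get_obs()['tcp_pos'])[:2]*1000; print(t@u,t@v)
"
```

```text
t 24.1 tcp [ 597.3 -198.3   92.4] yaw 86.6 turn rotvec [ 0.     0.    -0.004] then shift cm [0.09 0.12 7.39]
[(-194, 2383), (-96, 1097), (-94, 991), (-98, 761), (-200, 754), (-192, 668), (-196, 501), (-202, 421)]
[(686, 1335), (570, 1058), (684, 674), (568, 401), (574, 395), (576, 193), (688, 192), (572, 171)]
607.7567851929128 -164.60558071249693
```

View pics/w8.png

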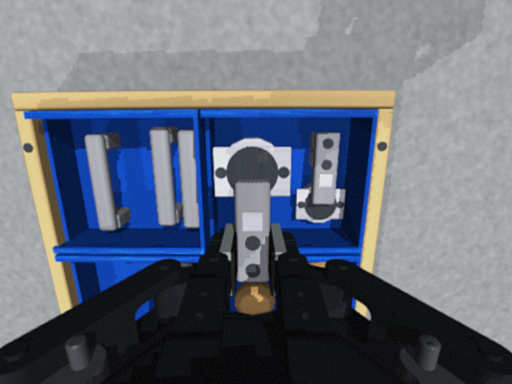

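The hinge is hovering over its bin at (252,200), beside the stock hinge at (322,180). The handle stands on its feet in its own bin at (103,180). I'll lower the hinge now.

>>> drive_tool --plan '[[0,[0.1,0.15,2.5],[0,0,0]],[0,[0,0,2],[0,0,0]],[0,[0,0,1.5],[0,0,0]],[0,[0,0,0.7],[0,0,0]],[0,[0,0,0.4],[0,0,0]],[0,[0,0,0],[0,0,0]],[0,[0,0,0],[0,0,0]],[0,[0,0,0],[0,0,0]]]'

```text
time_s: 24.77
tcp_pos: [0.5993, -0.1973, 0.0215]
eef_rot: [2.287, 2.152, 0.001]
wrist_force: [-0.6, 0.2, 0.1]
width: 0.19
grip_force: 68.5
```

```bash
python3 -c "
from h import *
go((.5985,-.1975,.0185),86.8);print(manip.get_obs()['wrist_force'])"
```

```text
t 24.8 tcp [ 599.3 -197.3   21.5] yaw 86.5 turn rotvec [ 0.002  0.    -0.005] then shift cm [-0.03 -0.07  0.3 ]
[-0.59656342  0.18032049  0.11207254]
```

>>> drive_tool --plan '[[0,[0,0,0.2],[0,0,0]],[0,[0,0,0.1],[0,0,0]],[0,[0,0,0],[0,0,0]],[0,[0,0,0],[0,0,0]]]'

```text
time_s: 25.1
tcp_pos: [0.5987, -0.1971, 0.0175]
eef_rot: [2.288, 2.152, 0.0]
wrist_force: [0.6, 0.9, 0.2]
width: 0.189
grip_force: 68.8
```

>>> drive_tool --plan '[[0.35,[0,0,0],[0,0,0]],[0.35,[0,0,0],[0,0,0]],[0.35,[0,0,0],[0,0,0]],[0.35,[0,0,-0.8],[0,0,0]],[0.35,[0,0,-2],[0,0,0]],[0.35,[0,0,-4],[0,0,0]],[0.35,[0,0,-4],[0,0,0]],[0.35,[0,0,-2],[0,0,0]]]'

```text
time_s: 25.77
tcp_pos: [0.5997, -0.1979, 0.1503]
eef_rot: [2.286, 2.149, 0.004]
wrist_force: [1.5, -0.3, 0.5]
width: 0.351
grip_force: 0.0
```

>>> drive_tool --plan '[[0.35,[0,0,0],[0,0,0]],[0.35,[0,0,0],[0,0,0]],[0.35,[0,0,0],[0,0,0]]]'

```text
time_s: 26.02
tcp_pos: [0.5983, -0.1969, 0.1453]
eef_rot: [-2.288, -2.153, 0.0]
wrist_force: [0.6, -0.2, -0.4]
width: 0.35
grip_force: 0.0
```

```bash
python3 -c "
from h import *
f=manip.grab_frame('wrist');P=cloud(f)
print('hinge',blob(P,(.5994,-.178),.043,.028,.04))
go((.432,.044,.16),60)"
```

```text
hinge (1249, array([ 592.1, -184.7,   39.4]), 'rect', array([ 584.5, -181.6,   65.8,   45.6,   86.7]))
t 26.1 tcp [ 598.1 -196.9  144.7] yaw 86.5 turn rotvec [-0.001  0.     0.463] then shift cm [ 12.56 -26.42  -1.53]
```

>>> drive_tool --plan '[[1,[0,0,-0.4],[0,0,0.116]],[1,[0,0,-0.4],[0,0,0.116]],[1,[0,0,-0.4],[0,0,0.116]],[1,[0,0,-0.3],[0,0,0.116]],[1,[1.57,-3.3,0],[0,0,0]],[1,[1.57,-3.3,0],[0,0,0]],[1,[1.57,-3.3,0],[0,0,0]],[1,[1.57,-3.3,0],[0,0,0]]]'

```text
time_s: 26.73
tcp_pos: [0.514, -0.0756, 0.1591]
eef_rot: [-2.722, -1.568, 0.004]
wrist_force: [-0.2, 0.7, -0.2]
width: 1.003
grip_force: 0.0
```

>>> drive_tool --plan '[[1,[1.57,-3.3,0],[0,0,0]],[1,[1.57,-3.3,0],[0,0,0]],[1,[1.57,-3.3,0],[0,0,0]],[1,[1.57,-3.3,0],[0,0,0]],[1,[0,0,0],[0,0,0]],[1,[0,0,0],[0,0,0]],[1,[0,0,0],[0,0,0]]]'

```text
time_s: 27.32
tcp_pos: [0.4331, 0.0437, 0.16]
eef_rot: [2.721, 1.569, -0.001]
wrist_force: [1.3, -0.1, 0.5]
width: 0.999
grip_force: 0.0
```

```bash
python3 -c "
from look import *
f,P=look((.433,.044),.025,.035,.08); print(blob(P,(.433,.044),.03,.005,.016))
go((.4325,.044,.023),60)"
```

```text
wrist (141, array([433.6,  44.1,  59.9]), 'rect', array([433. ,  43.1,   9.8,   9.7,  -5.5]))
(687, array([434.5,  45.7,  13.8]), 'rect', array([433.4,  43.2,  38.6,  37.9, -30.1]))
t 27.4 tcp [433.3  43.2 160. ] yaw 59.9 turn rotvec [-0.     0.001 -0.002] then shift cm [ 0.03 -0.11 13.7 ]
```

>>> drive_tool --plan '[[0.7,[0,0,2.6],[0,0,0]],[0.7,[0,0,2.6],[0,0,0]],[0.7,[0,0,2.6],[0,0,0]],[0.7,[0,0,2.6],[0,0,0]],[0.7,[0,0,2],[0,0,0]],[0.7,[0,0,1.2],[0,0,0]],[0.7,[0,0,0],[0,0,0]],[0.7,[0,0,0],[0,0,0]]]'

```text
time_s: 28.03
tcp_pos: [0.4331, 0.0426, 0.0238]
eef_rot: [2.723, 1.566, -0.003]
wrist_force: [0.1, -0.2, -0.1]
width: 0.702
grip_force: 0.0
```

>>> drive_tool --plan '[[0,[0,0,0],[0,0,0]],[0,[0,0,0],[0,0,0]],[0,[0,0,0],[0,0,0]],[0,[0,0,0],[0,0,0]],[0,[0,0,0],[0,0,0]],[0,[0,0,0],[0,0,0]],[0,[0,0,0],[0,0,0]],[0,[0,0,0],[0,0,0]]]' --force 50

```text
time_s: 28.7
tcp_pos: [0.4336, 0.0441, 0.025]
eef_rot: [2.722, 1.569, 0.002]
wrist_force: [-1.8, -1.2, 10.2]
width: 0.1
grip_force: 48.8
```

>>> drive_tool --plan '[[0,[0,0,0],[0,0,0]],[0,[0,0,0],[0,0,0]],[0,[0,0,0],[0,0,0]]]'

```text
time_s: 28.95
tcp_pos: [0.4336, 0.0441, 0.025]
eef_rot: [2.722, 1.569, 0.002]
wrist_force: [-1.6, -0.4, 11.2]
width: 0.101
grip_force: 48.8
```

>>> drive_tool --plan '[[0,[0,0,-1],[0,0,0]],[0,[0,0,-2],[0,0,0]],[0,[0,0,-3],[0,0,0]],[0,[0,0,-4],[0,0,0]],[0,[0,0,-4],[0,0,0]],[0,[0,0,0],[0,0,0.122]],[0,[0,0,0],[0,0,0.122]],[0,[0,0,0],[0,0,0.122]]]'

```text
time_s: 29.62
tcp_pos: [0.4333, 0.0441, 0.1659]
eef_rot: [-2.964, -1.038, -0.004]
wrist_force: [-0.4, 0.2, -1.0]
width: 0.106
grip_force: 48.8
```

>>> drive_tool --plan '[[0,[0,0,0],[0,0,0.122]],[0,[0,0,0],[0,0,0.122]],[0,[0,0,0],[0,0,0.122]],[0,[0,0,0],[0,0,0.122]],[0,[0,0,0],[0,0,0.122]],[0,[0,0,0],[0,0,0.122]],[0,[0,0,0],[0,0,0]],[0,[0,0,0],[0,0,0]]]'

```text
time_s: 30.28
tcp_pos: [0.433, 0.044, 0.1648]
eef_rot: [-3.14, 0.076, -0.0]
wrist_force: [-0.2, 0.4, -0.8]
width: 0.103
grip_force: 48.8
```

```bash
python3 -c "
from h import *
go((.4767,-.2775,.165),-3.2); print(manip.get_obs()['wrist_force'],manip.get_obs()['width'])
f=manip.grab_frame('wrist');save(f,'w9.png')"
```

```text
t 30.3 tcp [433.   44.  164.8] yaw -2.8 turn rotvec [-0.    -0.     0.008] then shift cm [ 6.160e+00  3.186e+01 -2.000e-02]
[-0.24817496  0.42840968 -0.77904981] 0.1033486052009377
```

View pics/w9.png

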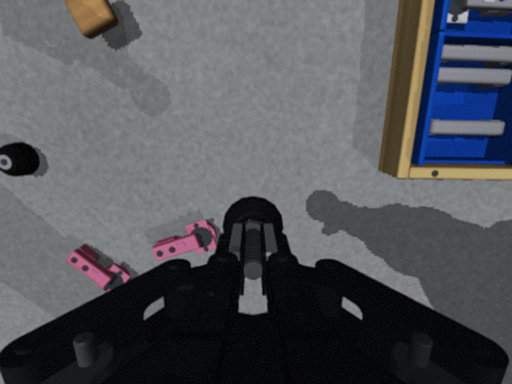

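The foot is held upright at (252,230). I'll carry it to its bin.

>>> drive_tool --plan '[[0,[0.36,1.86,0],[0,0,0.008]],[0,[0.65,3.3,0],[0,0,0]],[0,[0.65,3.3,0],[0,0,0]],[0,[0.65,3.3,0],[0,0,0]],[0,[0.65,3.3,0],[0,0,0]],[0,[0.65,3.3,0],[0,0,0]],[0,[0.65,3.3,0],[0,0,0]],[0,[0.65,3.3,0],[0,0,0]]]'

```text
time_s: 31.0
tcp_pos: [0.4671, -0.2098, 0.1645]
eef_rot: [-3.14, 0.088, -0.0]
wrist_force: [1.1, 0.8, -0.7]
width: 0.1
grip_force: 48.8
```

>>> drive_tool --plan '[[0,[0.65,3.3,0],[0,0,0]],[0,[0.6,3.6,0],[0,0,0]],[0,[0,0,0],[0,0,0]],[0,[0,0,2],[0,0,0]],[0,[0,0,2],[0,0,0]],[0,[0,0,0],[0,0,0]],[0,[0,0,0],[0,0,0]],[0,[0,0,0],[0,0,0]]]'

```text
time_s: 31.67
tcp_pos: [0.4758, -0.278, 0.1252]
eef_rot: [3.14, -0.092, 0.001]
wrist_force: [0.2, 0.3, -0.5]
width: 0.097
grip_force: 48.8
```

```bash
python3 -c "
from h import *
go((.4767,-.2775,.0385),-3.2)
f=manip.grab_frame('wrist');save(f,'w10.png')
f=manip.grab_frame('wrist');P=cloud(f).reshape(-1,3)
T=np.array(f['frame']).reshape(-1,3).astype(int)
q=P[(T[:,2]>T[:,0]+40)&(P[:,2]>.03)&(P[:,2]<.062)&(P[:,0]>.4)]
a=np.radians(-3.2);u=np.array([np.cos(a),np.sin(a)]);v=np.array([-u[1],u[0]])
for w,r in ((v,(-330,-60)),(u,(420,600))):
    h,e=np.histogram(q[:,:2]@w*1000,bins=np.arange(*r,2)); print([(int(e[i]),int(h[i])) for i in np.argsort(-h)[:8]])
t=np.array(manip.get_obs()['tcp_pos'])[:2]*1000; print(t@u,t@v)
print('knob,hinge',blob(cloud(f),(.594,-.286),.03,.028,.06),blob(cloud(f),(.599,-.188),.043,.028,.04))
"
```

```text
t 31.7 tcp [ 475.8 -278.   125.2] yaw -3.4 turn rotvec [ 0.    -0.    -0.003] then shift cm [ 0.09 -0.05  8.67]
[(-96, 3639), (-202, 1334), (-300, 1263), (-98, 1020), (-196, 854), (-194, 617), (-302, 599), (-200, 583)]
[(568, 878), (572, 701), (574, 632), (456, 582), (458, 479), (570, 371), (566, 354), (550, 172)]
490.8831122222113 -250.8987651469227
knob,hinge (1730, array([ 591.9, -286. ,   44.2]), 'rect', array([ 592.9, -286.1,   35.2,   34.8,   15.5])) (1905, array([ 594.9, -189.6,   38.6]), 'rect', array([ 592. , -186.1,   73.3,   66.4,   21.6]))
```

View pics/w10.png

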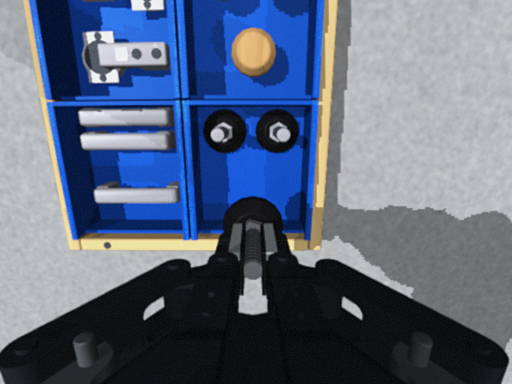

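The foot is over its bin, beside the stock at (225,130) and (277,130). The knob (253,50), hinge (125,54) and handle (137,193) are all sitting correctly. I'll lower the foot.

>>> drive_tool --plan '[[0,[0.1,0,2.5],[0,0,0]],[0,[0,0,2.5],[0,0,0]],[0,[0,0,2],[0,0,0]],[0,[0,0,0.9],[0,0,0]],[0,[0,0,0.4],[0,0,0]],[0,[0,0,0],[0,0,0]],[0,[0,0,0],[0,0,0]],[0,[0,0,0],[0,0,0]]]'

```text
time_s: 32.43
tcp_pos: [0.4772, -0.2782, 0.0425]
eef_rot: [3.14, -0.094, 0.003]
wrist_force: [-0.8, -0.6, -0.5]
width: 0.097
grip_force: 48.8
```

```bash
python3 -c "
from h import *
go((.4767,-.2775,.0380),-3.2); print(manip.get_obs()['wrist_force'])"
```

```text
t 32.4 tcp [ 477.2 -278.2   42.5] yaw -3.4 turn rotvec [ 0.    -0.002 -0.004] then shift cm [-0.06 -0.06  0.45]
[-0.79636227 -0.59522781 -0.51830113]
```

>>> drive_tool --plan '[[0,[0,0,0.3],[0,0,0]],[0,[0,0,0],[0,0,0]],[0,[0,0,0],[0,0,0]],[0,[0,0,0],[0,0,0]]]'

```text
time_s: 32.77
tcp_pos: [0.4766, -0.2778, 0.0385]
eef_rot: [3.14, -0.095, 0.0]
wrist_force: [-0.3, -0.6, -0.5]
width: 0.097
grip_force: 48.8
```

>>> drive_tool --plan '[[0,[0,0,0],[0,0,0]],[0,[0,0,0],[0,0,0]]]'

```text
time_s: 32.93
tcp_pos: [0.4766, -0.2778, 0.0384]
eef_rot: [3.14, -0.095, 0.0]
wrist_force: [0.0, -0.2, -0.3]
width: 0.097
grip_force: 48.8
```

>>> drive_tool --plan '[[0,[0,0,0.1],[0,0,0]],[0,[0,0,0],[0,0,0]],[0.4,[0,0,0],[0,0,0]],[0.4,[0,0,0],[0,0,0]],[0.4,[0,0,0],[0,0,0]],[0.4,[0,0,0],[0,0,0]],[0.4,[0,0,-1],[0,0,0]],[0.4,[0,0,-2],[0,0,0]]]'

```text
time_s: 33.6
tcp_pos: [0.4754, -0.2774, 0.0666]
eef_rot: [-3.14, 0.095, 0.005]
wrist_force: [-0.1, 0.6, 0.5]
width: 0.402
grip_force: 0.0
```

>>> drive_tool --plan '[[0.4,[0,0,-3],[0,0,0]],[0.4,[0,0,-4],[0,0,0]],[0.4,[0,0,-4],[0,0,0]],[0.4,[-3,-3,0],[0,0,0]],[0.4,[0,-4,0],[0,0,0]],[0.4,[0,-4,0],[0,0,0]],[0.4,[0,-4,0],[0,0,0]],[0.4,[0,-4,0],[0,0,0]]]'

```text
time_s: 34.27
tcp_pos: [0.4582, -0.0854, 0.1782]
eef_rot: [-3.139, 0.096, -0.002]
wrist_force: [1.1, 0.5, 0.3]
width: 0.399
grip_force: 0.0
```

>>> drive_tool --plan '[[0.4,[0,-4,0],[0,0,0]],[0.4,[0,-4,0],[0,0,0]],[0.4,[0,-4,0],[0,0,0]],[0.4,[0,-4,0],[0,0,0]],[0.4,[0,0,0],[0,0,0]],[0.4,[0,0,0],[0,0,0]]]'

```text
time_s: 34.77
tcp_pos: [0.4682, 0.0747, 0.1778]
eef_rot: [-3.14, 0.089, -0.0]
wrist_force: [0.3, -1.7, 0.7]
width: 0.403
grip_force: 0.0
```

```bash
python3 -c "
from h import *
f=manip.grab_frame('top'); s=f['frame'][:,:,::-1]; cv2.imwrite('pics/end.png',np.hstack([cv2.resize(s[95:250,310:450],(420,465),interpolation=cv2.INTER_CUBIC),cv2.resize(s[90:310,100:290],None,fx=2,fy=2)[:465]]) if 0 else cv2.resize(s[90:310,100:450],None,fx=2.2,fy=2.2,interpolation=cv2.INTER_CUBIC))
P=cloud(f); print('foot top',blob(P,(.4767,-.2775),.03,.055,.09)); print(manip.get_obs()['time_s'])"
```

```text
foot top (34, array([ 473.6, -274.7,   72.6]), 'rect', array([ 473.4, -275.9,    9.7,    8.6,   83.5]))
34.8167
```

View pics/end.png

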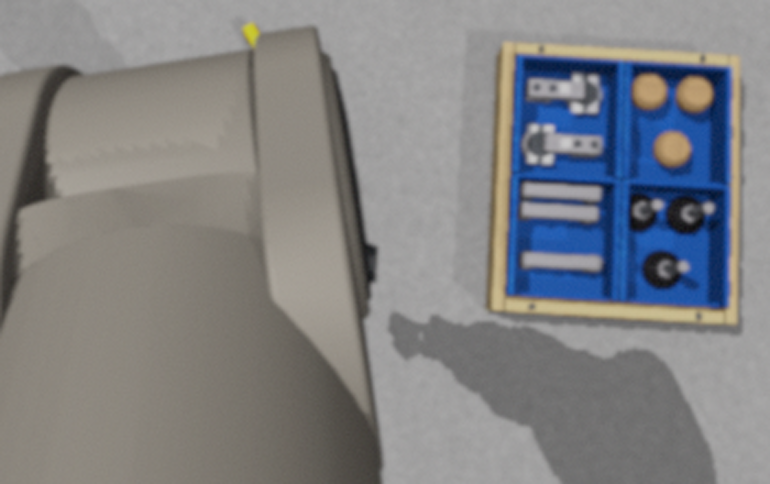

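All four fittings are in their bins: knob (672,149), hinge (562,144), handle (562,262) and foot (662,268, upright, top at 72 mm). I'm handing the job in.

```bash
python3 -c "
from rig import manip
print(manip.finish_job())"
```

```text
the job is handed in; nothing more can be done
None
```

The round knob, bow handle, cabinet hinge and levelling foot are each in the right bin, set down in that order as they stood or lay, and the job was handed in at about 35 s; the square knob and door stop were not moved.

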